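# Seat the stuffing plate in the grinder head

### The arm

A 6-joint arm with a two-finger parallel gripper is mounted at the origin on the work surface. World frame = base frame: x ahead of the robot, y to its left, z up, the work surface at z = 0. Lengths are in m, angles in rad, forces in N, time in s.
With the tool pointing down it reaches from about 0.325 to 0.875 m from the base axis. Payload 4.4 kg.
Tool frame: the origin (TCP) lies on the centre line of the jaws, within the pads' length; the fingertips stand 8 mm ahead of it and the grasp point (between the pads) lies 11 mm behind it; z points along the fingers, x is the direction in which the jaws open and shut, and the axes are right-handed (so a half turn about z gives the same grasp; the last joint's range is limited). The gripper opens to 85 mm and grips with 20 to 120 N. Pads are 22 mm wide; open, the fingers measure 114 mm over their backs; the gripper's body (76 mm by 85 mm) begins 54 mm behind the grasp point. The pads swing forward as they close: fully open they stand 13 mm farther back than shut.
Start: joints at [1.05, 0.207, 1.542, -0, 1.393, -0.15], TCP at [0.208, 0.536, 0.239] pointing down, gripper open.
Joint ranges: [-2.73, 2.73], [-0.86, 2.22], [0.23, 2.46], [-1.11, 4.25], [0.08, 2.63], [-2.82, 2.82]. Speed limits (rad/s): [2.79, 2.79, 3.14, 3.14, 3.14, 3.14].

### API

Orientations are given as a rotation vector (axis times angle).
In Python, from rig import * gives the robot as it stands.
- The arm moves only by the tool jog_arm, never from a script. Its argument "increments" is a list of rows, each an object of numbers: "x", "y", "z": the shift along the tool's x, y, z in mm; "rx", "ry", "rz": the turn, a rotation vector about the tool's x, y, z in rad; "grip": the opening, from 0 (shut) to 1 (fully open). In form: [{"x": .., "y": .., "z": .., "rx": .., "ry": .., "rz": .., "grip": ..}, ...]. A call has 1 to 8 rows; each row is the pose to reach, as a shift and turn from the pose commanded when the call began, along the tool's axes at that moment; what a row does not reach only later rows make up. A row lasts 1/8 s, in which the tool goes at most 62.5 mm and 10.7 degrees, less where a joint would pass 70% of its speed; a pose out of reach is approached as far as the arm can. A call with a gripper value outside its range is refused whole. The fingers move at their own pace and stop on an object; "grip_force" is the grip in N (left out, the last holds). Time passes only in rows, so rows that repeat a pose let the fingers close. It gives the time, the measured TCP pose, the force and the opening at its end, in the units of the state.
- sense(): the state, without advancing time (a new reading comes with each control period).
- grab_frame(name): name is "side" or "top" or "wrist"; returns a dict with "img" (400x640x3 uint8, red, green, blue), "fx", "fy", "cx", "cy" (pixels), "k1" (the pictures are not rectified: a ray, as slopes to the right and down, at radius r is drawn at 1 + k1 r^2 times it, then the intrinsics apply), "pose" (4x4, takes a point from camera to world coordinates). Camera axes: x right, y up, looking along -z (the intrinsics and any distortion apply to the point x, -y, -z); pixel columns grow to the right and rows downward; lengths in m; the calibration is good to about 2 mm. A picture is of the moment at which its call begins. There is no depth.
- sign_off(): hands the job in, once; it reports no verdict.
The state is a dict: "t": time; "joint_pos": joint angles; "dq": joint speeds; "joint_torque": joint torques, N m; "tcp_pos": TCP position; "tcp_rot": TCP orientation; "ft_force": force on the tool from outside, world axes, zero at the start; "wrist_torque": the same for the moment, N m; "gripper_width": opening from 0.0 (shut) to 1.0 (fully open).
Only numpy, scipy, OpenCV 4.12 (cv2) and the standard library are available. Lean on these libraries where they do the work, as an engineer would, in place of code of your own. Each camera call takes 0.05 s, during which the arm holds its last target. There are 200 camera calls.

### The job

The meat grinder's head stands mouth up on the bench with its three-spoked plate lying on the locating pin, so the plate stands proud of the mouth. With your fingertips, turn the plate until the notch in its rim lies over the pin, then press it fully home, flush with the mouth, and take your hand away. Do not lift the plate, and leave the ring nut, the knife, the stuffing tube and the pusher where they are.

Things in the scene. Friction and masses are not known exactly. Their poses are not given: they have to be found in the camera images.
- head: cast aluminium meat grinder head fixed upright on the bench, mouth up; origin at the centre of its underside, z up the mouth's axis. Mouth rim 165 mm above the bench, 120 mm outside, 102 mm bore. A feed neck sticks out level along the head's +x, to 133 mm from the axis, up to 101 mm above the bench. A 14 mm steel stud stands on the axis, its end 4 mm above the rim
- pin (a point): top of the locating pin's nose, 49.5 mm from the axis on the side directly opposite the feed neck (the head's -x), 1 mm above the mouth's rim. The pin is dark steel, 10 mm wide, let in across the rim: seen from above it is a dark bar across the rim, from the outside to 6.5 mm inside the bore, where its round nose (chamfered to 7 mm) stands upright under the plate
- plate_center (a point): centre of the steel plate's top face, on the stud's axis. Plate 100 mm across, 8 mm thick: 26 mm hub, 6.5 mm rim, three spokes 12 mm wide at 120 degrees; the three windows between reach from 13 to 43.5 mm from the axis, 46 mm along the arc, empty to 18 mm below the mouth's rim. The top face starts 9 mm above the mouth's rim, flush when home. Guided by the stud, it stays level wherever pressed
- notch (a point): middle of the notch, 49.5 mm from the axis, level with the plate's top face. The notch is open to the plate's outer edge, 13 mm wide and 6.5 mm deep, at the outer end of one of the three spokes (that spoke runs from the axis to the notch)
- plate_turn (a joint): turn of the plate about the upright stud, rad, growing anticlockwise seen from above; 0 (or a whole turn) = notch over the pin; it turns freely either way without end, with light friction (0.04 Nm), and stays where it is left
- plate_seat (a joint): how far the plate has gone down the stud, m: 0 = at the start, lying on the pin, 0.009 = fully home, negative = lifted. Its hub is snug on the stud: it takes 4 to 7 N to push down and stays where it is left. It goes down only with the notch over the pin within about 1.5 mm, or about 3 mm as the pin's chamfered nose guides it
- ring_nut: loose aluminium retaining ring, 136 mm across (150 mm over its six lugs), 32 mm high, lying on the bench beside the head; origin at the centre of its underside
- knife: loose four-winged steel grinder knife, 82 mm across, 14 mm high at its hub, lying on the bench beside the head; origin at the centre of its underside
- tube: loose white plastic stuffing tube standing on its 90 mm flange, 165 mm high, to the left; origin at the centre of its underside
- pusher: loose white plastic pusher standing upright, 62 mm across its top, 175 mm high, to the right; origin at the centre of its underside

How it is judged:
By the outcome, as a careful person would: the job done as asked, in the order asked, and still so for the second after the job is handed in, with the robot touching nothing.
It also fails if it takes over 72 s, if anything falls off the work surface, if the arm or the gripper's body presses on something with over 40 N, if the wrist force passes 120 N, or if a joint passes its speed limit or range.

## Working session

There is one attempt and no reset: what is moved stays moved. The work goes in short steps, Python scripts to look and compute and a tool call to move; the robot and the scene stay as the last step left them, time stands still between calls to the robot, and variables do not carry over. Pictures are saved under pics/ and viewed, about 8 in all and at most 12, crops included, and the job is handed in when it is done.

Besides the shell and the picture viewer there is one more tool, called in YAML: its name, and indented under it one key for each argument. jog_arm: Moves the arm, as the interface text tells. Its arguments: {"type":"object","properties":{"increments":{"type":"array","items":{"type":"object","properties":{"x":{"type":"number"},"y":{"type":"number"},"z":{"type":"number"},"rx":{"type":"number"},"ry":{"type":"number"},"rz":{"type":"number"},"grip":{"type":"number"}}}},"grip_force":{"type":"number"}},"required":["increments"]}

```bash
mkdir -p pics
cat > h.py <<'E'
from rig import *
import numpy as np, cv2
def proj(f,P):
    P=np.atleast_2d(P);M=np.linalg.inv(f["pose"]);c=P@M[:3,:3].T+M[:3,3]
    a=c[:,0]/-c[:,2];b=-c[:,1]/-c[:,2];s=1+f["k1"]*(a*a+b*b)
    return np.c_[f["fx"]*a*s+f["cx"],f["fy"]*b*s+f["cy"]]
def onplane(f,uv,z):
    uv=np.atleast_2d(uv).astype(float);d=np.c_[(uv[:,0]-f["cx"])/f["fx"],(uv[:,1]-f["cy"])/f["fy"]]
    u=d.copy()
    for _ in range(20): u=d/(1+f["k1"]*(u**2).sum(1,keepdims=True))
    r=np.c_[u[:,0],-u[:,1],-np.ones(len(u))]@f["pose"][:3,:3].T;o=f["pose"][:3,3]
    return o+r*((z-o[2])/r[:,2])[:,None]
def save(f,n): cv2.imwrite("pics/"+n,f["img"][:,:,::-1])
E
python3 - <<'E'
from h import *
for n in("top","side"):
    f=grab_frame(n);save(f,n+"0.png");print(n,f["pose"][:3,3].round(3),f["fx"],f["k1"]);np.save(n+"0.npy",f,allow_pickle=True)
print(sense())
E
```

```text
top [ 0.313 -0.043  1.634] 519.9752169507625 0.03572740424367864
side [0.227 1.349 0.991] 515.327200977887 -0.16038319984153587
{'t': 0.1, 'joint_pos': array([ 1.04946224e+00,  2.07340195e-01,  1.54281217e+00, -5.24292486e-05,
        1.39352366e+00, -1.50508180e-01]), 'dq': array([-0.00252393, -0.00168483, -0.00281176, -0.00057657,  0.00032801,
       -0.00081983]), 'joint_torque': array([-1.00342557e-03, -3.84090579e+01, -2.92550701e+01, -2.34315939e-04,
        4.76996604e-03,  8.85094323e-06]), 'tcp_pos': array([0.20806177, 0.53531321, 0.23823829]), 'tcp_rot': array([ 2.59209971,  1.77331224, -0.00291141]), 'ft_force': array([-0.05945722, -0.4594559 ,  0.37269844]), 'wrist_torque': array([-0.04552199,  0.01058981, -0.0591473 ]), 'gripper_width': 1.0002096815064419}
```

View pics/top0.png

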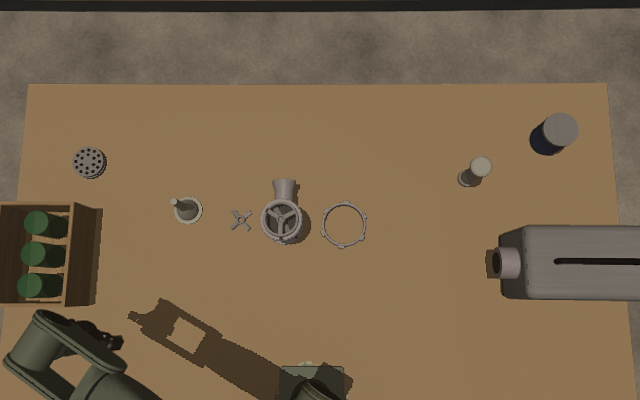

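View pics/side0.png

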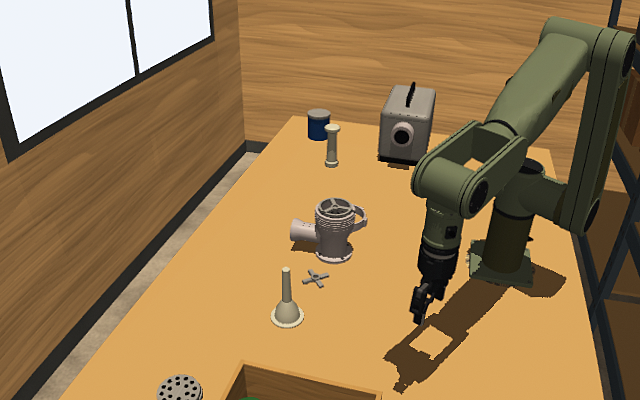

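Run:
```python
from h import *
f=np.load("top0.npy",allow_pickle=True).item()
print(onplane(f,[[282,219],[281,222]],.17),onplane(f,[285,183],.08))
c=cv2.resize(f["img"][165:265,220:380],None,fx=5,fy=5,interpolation=cv2.INTER_CUBIC);cv2.imwrite("pics/c1.png",c[:,:,::-1])
w=grab_frame("wrist");R=cv2.Rodrigues(sense()["tcp_rot"])[0];print(R.round(3));T=w["pose"];print("cam in tool",(R.T@(T[:3,3]-sense()["tcp_pos"])).round(3),(R.T@T[:3,:3]).round(3),w["fx"])
```

```text
[[0.51763849 0.08130362 0.17      ]
 [0.50901556 0.08397999 0.17      ]] [[0.64135041 0.08194848 0.08      ]]
[[ 0.362  0.932 -0.001]
 [ 0.932 -0.362 -0.002]
 [-0.002 -0.    -1.   ]]
cam in tool [ 0.001 -0.082 -0.136] [[ 1.     0.001  0.001]
 [ 0.001 -0.947 -0.32 ]
 [ 0.001  0.32  -0.947]] 331.2925499498842
```

View pics/c1.png

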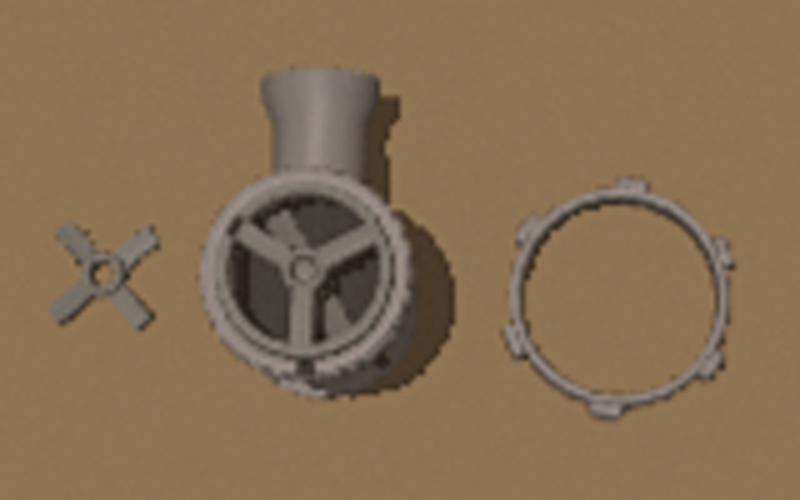

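jog_arm:
  increments:
    - {"x":-45,"y":55,"z":-22,"rz":0.17}
    - {"x":-89,"y":111,"z":-22,"rz":0.35}
    - {"x":-134,"y":166,"z":-22,"rz":0.52}
    - {"x":-178,"y":222,"z":-22,"rz":0.7}
    - {"x":-223,"y":277,"z":-22,"rz":0.87}
    - {"x":-267,"y":332,"z":-22,"rz":1.04}
    - {"x":-312,"y":388,"z":-22,"rz":1.22}
    - {"x":-357,"y":443,"z":-22,"rz":1.39}

```text
schema error: expected keys x, y, z, rx, ry, rz, grip
```

jog_arm:
  increments:
    - {"rz":0.17,"grip":0.3}
    - {"rz":0.33}
    - {"rz":0.33}
    - {"rz":0.33}

```text
schema error: expected keys x, y, z, rx, ry, rz, grip
```

Run:
```python
from h import *
f=grab_frame("wrist");save(f,"w1.png");np.save("w1.npy",f,allow_pickle=True);s=sense();print(s["tcp_pos"],s["tcp_rot"],s["gripper_width"],s["joint_pos"])
R=cv2.Rodrigues(s["tcp_rot"])[0];print(R.round(3))
print(proj(f,[[.517,.085,.174]]))
```

```text
[0.20812494 0.53551434 0.23852471] [ 2.59229379e+00  1.77357157e+00 -2.08254743e-03] 1.002125924912122 [ 1.04951710e+00  2.07160474e-01  1.54242344e+00 -5.49153806e-06
  1.39348366e+00 -1.50528164e-01]
[[ 0.362  0.932 -0.001]
 [ 0.932 -0.362 -0.001]
 [-0.001 -0.    -1.   ]]
[[ 43.20797421 594.3237725 ]]
```

View pics/w1.png

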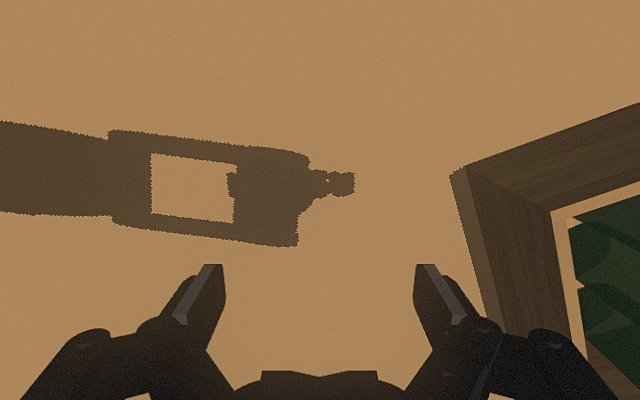

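The move was refused, because every key must be given. The picture shows the bench with the fingertips at (210,265) and (430,265), so the upper half of the frame is clear. Resending with all keys.

jog_arm:
  increments:
    - {"x":-45,"y":55,"z":-22,"rx":0,"ry":0,"rz":0.17,"grip":1}
    - {"x":-89,"y":111,"z":-22,"rx":0,"ry":0,"rz":0.35,"grip":1}
    - {"x":-134,"y":166,"z":-22,"rx":0,"ry":0,"rz":0.52,"grip":1}
    - {"x":-178,"y":222,"z":-22,"rx":0,"ry":0,"rz":0.7,"grip":1}
    - {"x":-223,"y":277,"z":-22,"rx":0,"ry":0,"rz":0.87,"grip":1}
    - {"x":-267,"y":332,"z":-22,"rx":0,"ry":0,"rz":1.04,"grip":1}
    - {"x":-312,"y":388,"z":-22,"rx":0,"ry":0,"rz":1.22,"grip":1}
    - {"x":-357,"y":443,"z":-22,"rx":0,"ry":0,"rz":1.39,"grip":1}

```text
t: 1.2
tcp_pos: [0.457, 0.1032, 0.2614]
tcp_rot: [-3.126, 0.307, -0.001]
ft_force: [1.1, 1.3, -0.4]
gripper_width: 1.0
```

jog_arm:
  increments:
    - {"x":0,"y":0,"z":0,"rx":0,"ry":0,"rz":0.17,"grip":0.3}
    - {"x":0,"y":0,"z":0,"rx":0,"ry":0,"rz":0.33,"grip":0.3}
    - {"x":0,"y":0,"z":0,"rx":0,"ry":0,"rz":0.33,"grip":0.3}
    - {"x":0,"y":0,"z":0,"rx":0,"ry":0,"rz":0.33,"grip":0.3}

```text
t: 1.7
tcp_pos: [0.4561, 0.1052, 0.2612]
tcp_rot: [3.037, -0.804, -0.0]
ft_force: [0.1, -0.0, 0.0]
gripper_width: 0.297
```

Run:
```python
from h import *
f=grab_frame("wrist");save(f,"w2.png");np.save("w2.npy",f,allow_pickle=True);s=sense();print(s["t"],s["tcp_pos"],s["gripper_width"],s["joint_pos"])
R=cv2.Rodrigues(s["tcp_rot"])[0];print(R.round(3))
print(proj(f,[[.517,.085,.174]]))
```

```text
1.75 [0.45613098 0.10527924 0.26120446] 0.2965562801388271 [ 4.16466040e-02 -4.31524099e-02  1.76471839e+00 -9.38581515e-06
  1.42019456e+00  5.59291082e-01]
[[ 0.869 -0.495 -0.   ]
 [-0.495 -0.869 -0.   ]
 [-0.     0.    -1.   ]]
[[408.36584697 193.64984124]]
```

View pics/w2.png

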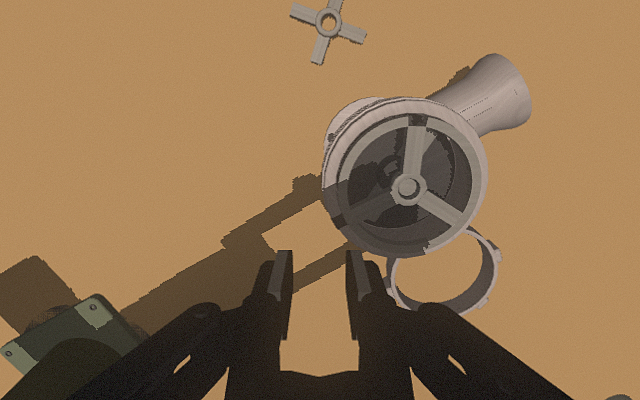

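Run:
```python
from h import *
f=np.load("w2.npy",allow_pickle=True).item()
c,n,nk,e=onplane(f,[408,187],.172)[0],onplane(f,[418,121],.174)[0],onplane(f,[506,92],.07)[0],onplane(f,[484,228],.174)[0]
print(c,n,nk,np.linalg.norm((n-c)[:2]),np.degrees(np.arctan2(*(n-c)[1::-1])),np.degrees(np.arctan2(*(nk-c)[1::-1])))
i=cv2.resize(f["img"][80:270,300:510],None,fx=3,fy=3,interpolation=cv2.INTER_CUBIC)
cv2.imwrite("pics/w2c.png",np.clip(i[:,:,::-1]*1.6,0,255))
```

```text
[0.51902878 0.08879692 0.172     ] [0.54365    0.12759117 0.174     ] [0.64872355 0.0874789  0.07      ] 0.04594777549071376 57.59827725271675 -0.5822463986361784[ WARN:0@0.086] global loadsave.cpp:1063 imwrite_ Unsupported depth image for selected encoder is fallbacked to CV_8U.
```

View pics/w2c.png

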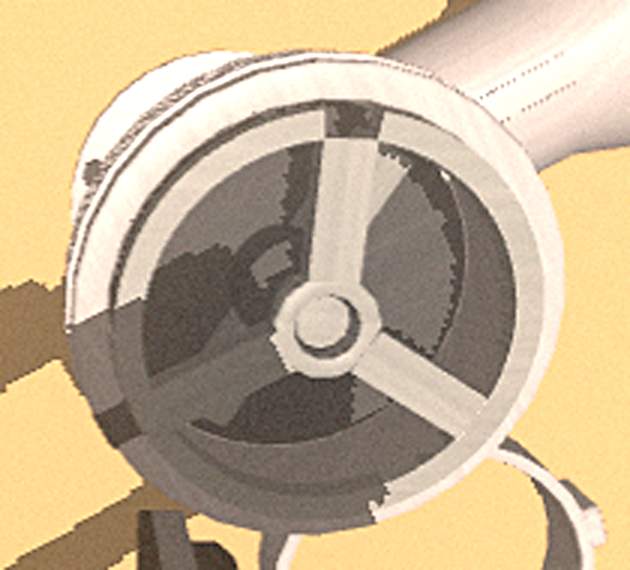

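Run:
```python
from h import *
f=np.load("w2.npy",allow_pickle=True).item()
px=lambda u,v:[300+(u-1)/3,80+(v-1)/3]
c=onplane(f,px(328,326),.174)[0];ang=lambda p:np.degrees(np.arctan2(*(p-c)[1::-1]))
for p,z in(((354,122),.174),((346,215),.174),((125,425),.166),((215,365),.174),((425,372),.174)):
    q=onplane(f,px(*p),z)[0];print(p,q,np.linalg.norm((q-c)[:2]),ang(q))
print(c)
```

```text
(354, 122) [0.54363646 0.12809266 0.174     ] 0.04673858648660858 58.241163306593805
(346, 215) [0.53357007 0.11019025 0.174     ] 0.026232513523119463 56.354418224393385
(125, 425) [0.46466758 0.08674996 0.166     ] 0.05439185795342637 -178.31198766906166
(215, 365) [0.49166682 0.0928443  0.174     ] 0.02773521521463706 170.67907688883474
(425, 372) [0.53434027 0.06646651 0.174     ] 0.026705964247301508 -55.035307393211895
[0.51903584 0.08835219 0.174     ]
```

jog_arm:
  increments:
    - {"x":40,"y":-22,"z":0,"rx":0,"ry":0,"rz":0.04,"grip":0.24}
    - {"x":64,"y":-35,"z":10,"rx":0,"ry":0,"rz":0.04,"grip":0.24}
    - {"x":64,"y":-35,"z":40,"rx":0,"ry":0,"rz":0.04,"grip":0.24}
    - {"x":64,"y":-35,"z":64,"rx":0,"ry":0,"rz":0.04,"grip":0.24}
    - {"x":64,"y":-35,"z":64,"rx":0,"ry":0,"rz":0.04,"grip":0.24}
    - {"x":64,"y":-35,"z":64,"rx":0,"ry":0,"rz":0.04,"grip":0.24}

```text
t: 2.5
tcp_pos: [0.5298, 0.1039, 0.1983]
tcp_rot: [-3.019, 0.867, -0.002]
ft_force: [0.1, 0.4, 0.2]
gripper_width: 0.242
```

Run:
```python
from h import *
f=grab_frame("wrist");s=sense();print(s["t"],s["tcp_pos"],s["gripper_width"],s["ft_force"])
R=cv2.Rodrigues(s["tcp_rot"])[0];print(R[:2,:2].round(3));np.save("w3.npy",f,allow_pickle=True)
i=f["img"];i=cv2.convertScaleAbs(i,alpha=1.6);cv2.imwrite("pics/w3.png",i[:,:,::-1])
```

```text
2.55 [0.53019359 0.10381324 0.19881149] 0.24369825998551967 [-0.62322391  0.03785795 -0.20020936]
[[ 0.848 -0.531]
 [-0.531 -0.848]]
```

View pics/w3.png

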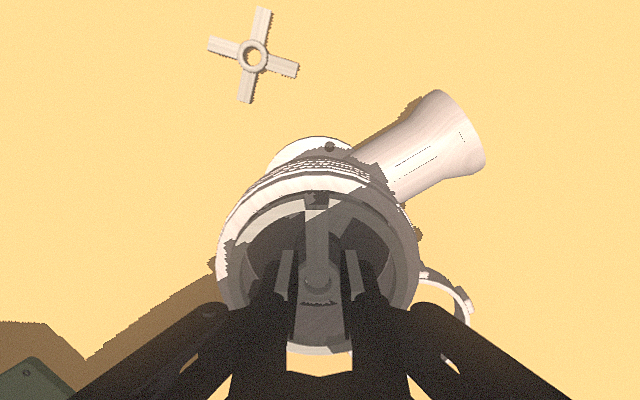

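jog_arm:
  increments:
    - {"x":0,"y":0,"z":15,"rx":0,"ry":0,"rz":0,"grip":0.24}
    - {"x":0,"y":0,"z":24,"rx":0,"ry":0,"rz":0,"grip":0.24}
    - {"x":0,"y":0,"z":32,"rx":0,"ry":0,"rz":0,"grip":0.24}
    - {"x":0,"y":0,"z":32,"rx":0,"ry":0,"rz":0,"grip":0.24}

```text
t: 3.05
tcp_pos: [0.5284, 0.1036, 0.1641]
tcp_rot: [3.019, -0.868, -0.003]
ft_force: [-0.2, -0.6, -0.5]
gripper_width: 0.241
```

jog_arm:
  grip_force: 20
  increments:
    - {"x":0,"y":0,"z":-3,"rx":0,"ry":0,"rz":0,"grip":0.18}
    - {"x":-3.1,"y":0.2,"z":-3,"rx":0,"ry":0,"rz":-0.157,"grip":0.18}
    - {"x":-6.2,"y":1,"z":-3,"rx":0,"ry":0,"rz":-0.314,"grip":0.18}
    - {"x":-9.1,"y":2.2,"z":-3,"rx":0,"ry":0,"rz":-0.471,"grip":0.18}
    - {"x":-11.8,"y":3.8,"z":-3,"rx":0,"ry":0,"rz":-0.628,"grip":0.18}
    - {"x":-14.1,"y":5.9,"z":-3,"rx":0,"ry":0,"rz":-0.785,"grip":0.18}
    - {"x":-16.2,"y":8.2,"z":-3,"rx":0,"ry":0,"rz":-0.942,"grip":0.18}
    - {"x":-17.3,"y":10,"z":-3,"rx":0,"ry":0,"rz":-1.047,"grip":0.18}

```text
t: 4.05
tcp_pos: [0.509, 0.1054, 0.1688]
tcp_rot: [-3.045, -0.763, -0.001]
ft_force: [-0.6, 3.1, -0.9]
gripper_width: 0.182
```

Run:
```python
from h import *
f=grab_frame("wrist");s=sense();print(s["t"],s["tcp_pos"],s["gripper_width"],s["ft_force"],s["joint_pos"])
R=cv2.Rodrigues(s["tcp_rot"])[0];print(R[:2,:2].round(3),np.degrees(np.arctan2(R[1,0],R[0,0])));np.save("w4.npy",f,allow_pickle=True)
i=f["img"];i=cv2.convertScaleAbs(i,alpha=1.6);cv2.imwrite("pics/w4.png",i[:,:,::-1])
```

```text
4.1 [0.50881856 0.10523808 0.16872222] 0.17731500516225232 [-0.74170956  3.53388421 -1.0019917 ] [ 0.03621494  0.16039957  1.74997445  0.00188082  1.23154661 -0.4571339 ]
[[ 0.881  0.473]
 [ 0.473 -0.881]] 28.230903493243265
```

View pics/w4.png

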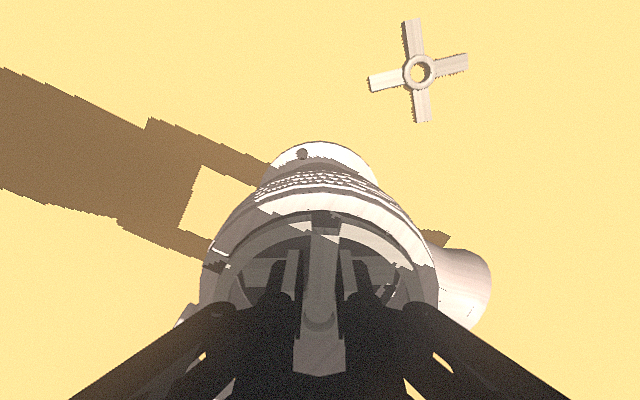

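jog_arm:
  increments:
    - {"x":-3.1,"y":0.2,"z":0,"rx":0,"ry":0,"rz":-0.157,"grip":0.18}
    - {"x":-6.2,"y":1,"z":0,"rx":0,"ry":0,"rz":-0.314,"grip":0.18}
    - {"x":-9.1,"y":2.2,"z":0,"rx":0,"ry":0,"rz":-0.471,"grip":0.18}
    - {"x":-11.8,"y":3.8,"z":0,"rx":0,"ry":0,"rz":-0.628,"grip":0.18}
    - {"x":-14.1,"y":5.9,"z":0,"rx":0,"ry":0,"rz":-0.785,"grip":0.18}
    - {"x":-16.2,"y":8.2,"z":0,"rx":0,"ry":0,"rz":-0.942,"grip":0.18}
    - {"x":-17.7,"y":10.6,"z":0,"rx":0,"ry":0,"rz":-1.08,"grip":0.18}
    - {"x":-17.7,"y":10.6,"z":0,"rx":0,"ry":0,"rz":-1.08,"grip":0.18}

```text
t: 5.1
tcp_pos: [0.498, 0.087, 0.1686]
tcp_rot: [-2.227, -2.213, 0.001]
ft_force: [-3.0, 3.4, 1.8]
gripper_width: 0.178
```

Run:
```python
from h import *
f=grab_frame("wrist");s=sense();print(s["t"],s["tcp_pos"],s["gripper_width"],s["ft_force"])
R=cv2.Rodrigues(s["tcp_rot"])[0];print(np.degrees(np.arctan2(R[1,0],R[0,0])));np.save("w5.npy",f,allow_pickle=True)
i=f["img"][140:340,200:440];i=cv2.convertScaleAbs(cv2.resize(i,None,fx=3,fy=3,interpolation=cv2.INTER_CUBIC),alpha=1.8);cv2.imwrite("pics/w5.png",i[:,:,::-1])
```

```text
5.15 [0.4979913  0.08704506 0.16857913] 0.17844874684189255 [-3.13961243  2.46896598  0.87004305]
89.60945688597208
```

View pics/w5.png

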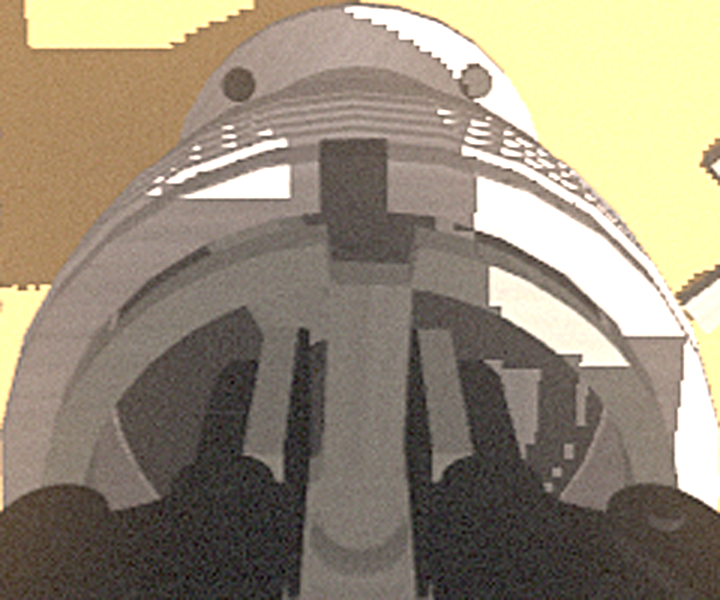

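Run:
```python
from h import *
f=np.load("w5.npy",allow_pickle=True).item()
px=lambda u,v:[200+(u-1)/3,140+(v-1)/3]
for n,p,z in(("pin outL",(320,142),.165),("pin outR",(387,142),.165),("pin inL",(322,205),.165),("pin inR",(388,205),.165),("notch inL",(330,260),.174),("notch inR",(410,260),.174),("notch R outer",(413,230),.174),("spoke L",(327,290),.174),("spoke R",(412,290),.174),("spokeR2",(409,480),.174)):
    q=onplane(f,px(*p),z)[0];print(n,q.round(4))
```

```text
pin outL [0.4572 0.083  0.165 ]
pin outR [0.4572 0.0927 0.165 ]
pin inL [0.467  0.0831 0.165 ]
pin inR [0.467  0.0929 0.165 ]
notch inL [0.472  0.0844 0.174 ]
notch inR [0.4721 0.0958 0.174 ]
notch R outer [0.4675 0.0962 0.174 ]
spoke L [0.4767 0.0839 0.174 ]
spoke R [0.4768 0.0961 0.174 ]
spokeR2 [0.5089 0.096  0.174 ]
```

jog_arm:
  increments:
    - {"x":-1,"y":0,"z":0,"rx":0,"ry":0,"rz":-0.045,"grip":0.18}
    - {"x":-1,"y":0,"z":0,"rx":0,"ry":0,"rz":-0.045,"grip":0.18}
    - {"x":-1,"y":0,"z":0,"rx":0,"ry":0,"rz":-0.045,"grip":0.18}

```text
t: 5.52
tcp_pos: [0.4981, 0.0861, 0.1685]
tcp_rot: [-2.177, -2.263, 0.0]
ft_force: [-4.5, 4.0, 2.5]
gripper_width: 0.178
```

Run:
```python
from h import *
f=grab_frame("wrist");s=sense();print(s["t"],s["tcp_pos"],s["gripper_width"],s["ft_force"])
R=cv2.Rodrigues(s["tcp_rot"])[0];print(np.degrees(np.arctan2(R[1,0],R[0,0])));np.save("w6.npy",f,allow_pickle=True)
i=f["img"][180:260,270:370];i=cv2.convertScaleAbs(cv2.resize(i,None,fx=7,fy=7,interpolation=cv2.INTER_CUBIC),alpha=1.8);cv2.imwrite("pics/w6.png",i[:,:,::-1])
```

```text
5.575 [0.49812054 0.08615878 0.16849786] 0.17802929734990694 [-4.14879609  2.95095291  2.4694489 ]
92.22693968584574
```

View pics/w6.png

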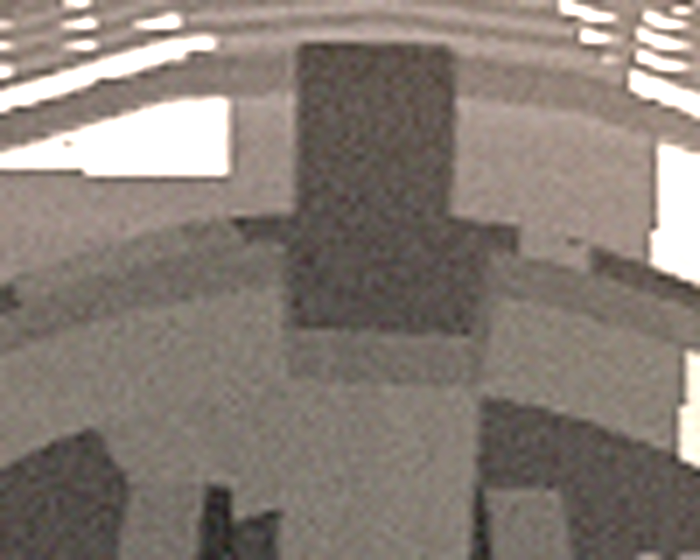

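Run:
```python
from h import *
f=np.load("w6.npy",allow_pickle=True).item()
px=lambda u,v:[270+(u-3)/7,180+(v-3)/7]
for n,p,z in(("pin out",(300,45),.165),("pin out",(455,45),.165),("pin in",(294,210),.165),("pin in",(447,210),.165),("notch",(287,383),.174),("notch",(480,383),.174),("bot",(290,328),.166),("bot",(472,328),.166)):
    q=onplane(f,px(*p),z)[0];print(n,q.round(4))
```

```text
pin out [0.457  0.0829 0.165 ]
pin out [0.4566 0.0925 0.165 ]
pin in [0.468  0.0828 0.165 ]
pin in [0.4676 0.0926 0.165 ]
notch [0.476  0.0828 0.174 ]
notch [0.4755 0.0947 0.174 ]
bot [0.4758 0.0828 0.166 ]
bot [0.4753 0.0946 0.166 ]
```

jog_arm:
  increments:
    - {"x":-0.7,"y":0,"z":0,"rx":0,"ry":0,"rz":-0.026,"grip":0.18}
    - {"x":-0.7,"y":0,"z":0,"rx":0,"ry":0,"rz":-0.026,"grip":0.18}
    - {"x":-0.7,"y":0,"z":0,"rx":0,"ry":0,"rz":-0.026,"grip":0.18}
    - {"x":-0.2,"y":0,"z":0,"rx":0,"ry":0,"rz":-0.026,"grip":0.24}
    - {"x":0.4,"y":0,"z":0,"rx":0,"ry":0,"rz":-0.026,"grip":0.25}
    - {"x":0.4,"y":0,"z":0,"rx":0,"ry":0,"rz":-0.026,"grip":0.25}

```text
t: 6.32
tcp_pos: [0.4991, 0.0858, 0.1685]
tcp_rot: [2.146, 2.293, 0.0]
ft_force: [-0.8, -0.3, -0.3]
gripper_width: 0.249
```

jog_arm:
  increments:
    - {"x":0,"y":0,"z":-12,"rx":0,"ry":0,"rz":0,"grip":0.25}
    - {"x":0,"y":0,"z":-30,"rx":0,"ry":0,"rz":0,"grip":0.25}
    - {"x":0,"y":0,"z":-50,"rx":0,"ry":0,"rz":0,"grip":0.25}
    - {"x":0,"y":0,"z":-50,"rx":0,"ry":0,"rz":0,"grip":0.25}
    - {"x":0,"y":0,"z":-50,"rx":0,"ry":0,"rz":0,"grip":0}
    - {"x":0,"y":0,"z":-50,"rx":0,"ry":0,"rz":0,"grip":0}

```text
t: 7.08
tcp_pos: [0.4979, 0.086, 0.2173]
tcp_rot: [-2.145, -2.294, 0.002]
ft_force: [-0.2, -0.3, -0.3]
gripper_width: -0.004
```

Run:
```python
from h import *
f=grab_frame("wrist");s=sense();print(s["t"],s["tcp_pos"],s["gripper_width"],s["ft_force"])
R=cv2.Rodrigues(s["tcp_rot"])[0];print(np.degrees(np.arctan2(R[1,0],R[0,0])));np.save("w7.npy",f,allow_pickle=True)
print(proj(f,[[.5185,.088,.174],[.469,.088,.174]]))
i=f["img"][140:290,220:420];i=cv2.convertScaleAbs(cv2.resize(i,None,fx=4,fy=4,interpolation=cv2.INTER_CUBIC),alpha=1.8);cv2.imwrite("pics/w7.png",i[:,:,::-1])
```

```text
7.125 [0.4979178  0.08602632 0.21728289] 0.0007394195161917154 [-0.12543053 -0.50770156  0.64223917]
93.84702334979565
[[318.09584887 265.15723381]
 [323.83214865 187.58474721]]
```

View pics/w7.png

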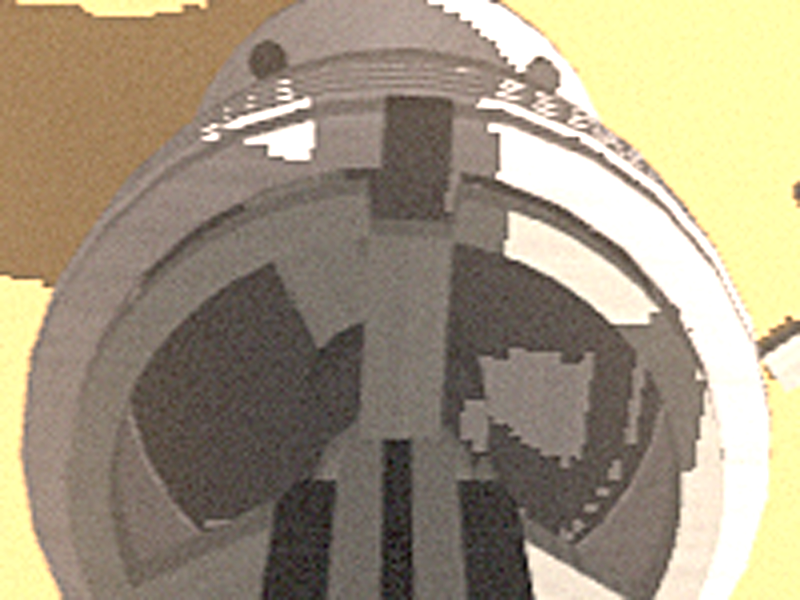

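Run:
```python
from h import *
f=np.load("w7.npy",allow_pickle=True).item()
px=lambda u,v:[220+(u-1.5)/4,140+(v-1.5)/4]
for n,p,z in(("pin out",(386,98),.165),("pin out",(452,98),.165),("pin in",(379,165),.165),("pin in",(448,165),.165),("notch",(366,232),.174),("notch",(452,232),.174),("spoke",(361,380),.174),("spoke",(443,380),.174)):
    q=onplane(f,px(*p),z)[0];print(n,q.round(4))
```

```text
pin out [0.4578 0.0829 0.165 ]
pin out [0.4572 0.0924 0.165 ]
pin in [0.4679 0.0825 0.165 ]
pin in [0.4672 0.0926 0.165 ]
notch [0.4754 0.0812 0.174 ]
notch [0.4746 0.0934 0.174 ]
spoke [0.4985 0.0818 0.174 ]
spoke [0.4977 0.0939 0.174 ]
```

jog_arm:
  increments:
    - {"x":1.5,"y":-4.5,"z":10,"rx":0,"ry":0,"rz":0,"grip":0}
    - {"x":1.5,"y":-4.5,"z":22,"rx":0,"ry":0,"rz":0,"grip":0}
    - {"x":1.5,"y":-4.5,"z":30,"rx":0,"ry":0,"rz":0,"grip":0}
    - {"x":1.5,"y":-4.5,"z":33,"rx":0,"ry":0,"rz":0,"grip":0}
    - {"x":1.5,"y":-4.5,"z":36,"rx":0,"ry":0,"rz":0,"grip":0}
    - {"x":1.5,"y":-4.5,"z":38,"rx":0,"ry":0,"rz":0,"grip":0}

```text
t: 7.88
tcp_pos: [0.4942, 0.0872, 0.181]
tcp_rot: [2.145, 2.295, 0.0]
ft_force: [-3.1, -0.4, 5.0]
gripper_width: -0.002
```

jog_arm:
  increments:
    - {"x":0,"y":0,"z":2,"rx":0,"ry":0,"rz":0,"grip":0}
    - {"x":0,"y":0,"z":4,"rx":0,"ry":0,"rz":0,"grip":0}
    - {"x":0,"y":0,"z":6,"rx":0,"ry":0,"rz":0,"grip":0}
    - {"x":0,"y":0,"z":6,"rx":0,"ry":0,"rz":0,"grip":0}

```text
t: 8.38
tcp_pos: [0.4942, 0.0873, 0.1751]
tcp_rot: [2.145, 2.294, 0.001]
ft_force: [-1.9, -0.7, 4.0]
gripper_width: 0.001
```

Going down with 4–5 N, about 6 mm so far. I'll keep pressing until it hits a hard stop.

jog_arm:
  increments:
    - {"x":0,"y":0,"z":2,"rx":0,"ry":0,"rz":0,"grip":0}
    - {"x":0,"y":0,"z":3,"rx":0,"ry":0,"rz":0,"grip":0}
    - {"x":0,"y":0,"z":4,"rx":0,"ry":0,"rz":0,"grip":0}
    - {"x":0,"y":0,"z":4,"rx":0,"ry":0,"rz":0,"grip":0}

```text
t: 8.88
tcp_pos: [0.4943, 0.0872, 0.1726]
tcp_rot: [2.145, 2.294, 0.001]
ft_force: [-5.7, -0.6, 13.1]
gripper_width: 0.0
```

jog_arm:
  increments:
    - {"x":0,"y":0,"z":1,"rx":0,"ry":0,"rz":0,"grip":0}
    - {"x":0,"y":0,"z":1.5,"rx":0,"ry":0,"rz":0,"grip":0}
    - {"x":0,"y":0,"z":1.5,"rx":0,"ry":0,"rz":0,"grip":0}

```text
t: 9.25
tcp_pos: [0.4943, 0.0873, 0.1724]
tcp_rot: [2.144, 2.295, 0.001]
ft_force: [-10.0, -1.2, 20.4]
gripper_width: 0.003
```

jog_arm:
  increments:
    - {"x":0,"y":0,"z":-5,"rx":0,"ry":0,"rz":0,"grip":0}
    - {"x":0,"y":0,"z":-20,"rx":0,"ry":0,"rz":0,"grip":0}
    - {"x":0,"y":5,"z":-50,"rx":0,"ry":0,"rz":0,"grip":0}
    - {"x":0,"y":20,"z":-70,"rx":0,"ry":0,"rz":0,"grip":0}
    - {"x":0,"y":40,"z":-80,"rx":0,"ry":0,"rz":0,"grip":0}
    - {"x":0,"y":40,"z":-80,"rx":0,"ry":0,"rz":0,"grip":0}
    - {"x":0,"y":40,"z":-80,"rx":0,"ry":0,"rz":0,"grip":0}

```text
t: 10.12
tcp_pos: [0.5329, 0.0899, 0.2479]
tcp_rot: [-2.145, -2.294, 0.002]
ft_force: [0.2, 0.2, 0.3]
gripper_width: 0.001
```

Run:
```python
from h import *
f=grab_frame("wrist");s=sense();print(s["t"],s["tcp_pos"],s["ft_force"])
u,v=proj(f,[[.5185,.088,.165]])[0].astype(int);print(u,v)
i=f["img"][max(0,v-80):v+70,u-100:u+100];i=cv2.convertScaleAbs(cv2.resize(i,None,fx=4,fy=4,interpolation=cv2.INTER_CUBIC),alpha=1.6);cv2.imwrite("pics/w8.png",i[:,:,::-1])
```

```text
10.175 [0.53267883 0.08996023 0.24773965] [-1.03633415 -0.5396332  -0.06680882]
315 190
```

View pics/w8.png

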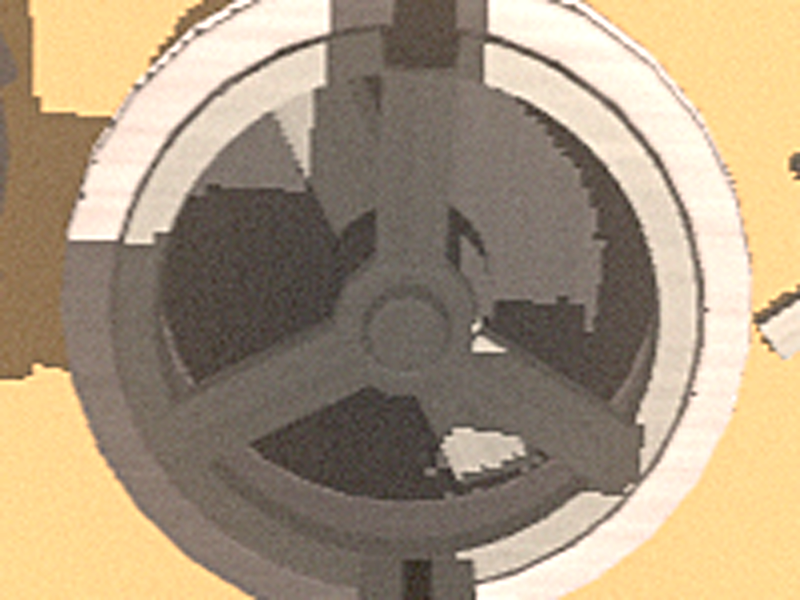

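The picture shows the plate level with the mouth: there's only an even thin gap around its edge, the pin fills the notch at (425,35), and the stud now stands proud at (405,335). The hand is clear, so I'm handing in.

```bash
python3 -c "
from rig import *
print(sign_off())"
```

```text
the job is handed in; nothing more can be done
None
```

The plate is turned with its notch over the pin and pressed home, and the job is handed in at about 10.2 s on the robot's clock.

**What I did:** I lowered the fingertips either side of the notched spoke without squeezing it. I turned the plate about 120° anticlockwise, corrected it twice from wrist pictures, then withdrew. With the fingers shut I pressed the plate down on that spoke and lifted the hand clear.

**What the checks showed:**
- **Alignment:** before pressing, the notch measured about 0.3 mm off the pin's centre line.
- **Seating:** the plate went down about 9 mm at 4–5 N, then came to a hard stop. At 20 N it hardly moved further, with the fingertips about 0.6 mm below where I expected the mouth to be. That is within the arm's and camera's error.
- **After withdrawing:** the last picture shows the plate level with the mouth, the pin filling the notch and the stud standing proud. The wrist force was about 1 N or less.

**What failed or was not checked:**
- My first two move calls were refused because some keys were missing, and nothing moved.
- I did not take a final picture of the ring nut, knife, tube and pusher. The arm only passed well above bench height and the forces stayed low away from the plate.

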